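# Mark a bracket in the hand press

### The arm

A 6-joint arm with a two-finger parallel gripper is mounted at the origin on the work surface. World frame = base frame: x ahead of the robot, y to its left, z up, the work surface at z = 0. Lengths are in m, angles in rad, forces in N, time in s.
With the tool pointing down it reaches from about 0.425 to 0.95 m from the base axis. Payload 3.5 kg.
Tool frame: the origin (TCP) lies midway between the tips of the shut fingers; the grasp point (between the pads) lies 19 mm behind it; z points along the fingers, y is the line along which they close (so a half turn about z gives the same grasp; the last joint's range is limited). The gripper opens to 85 mm and grips with 20 to 120 N. Pads are 22 mm wide; open, the fingers measure 114 mm over their backs; the gripper's body (76 mm by 85 mm) begins 54 mm behind the grasp point. The pads swing forward as they close: fully open they stand 13 mm farther back than shut.
Start: joints at [-1.441, 0.286, 1.577, -0, 1.279, -0.15], TCP at [0.186, -0.649, 0.231] pointing down, gripper open.
Joint ranges: [-2.77, 2.77], [-0.9, 2.22], [0.21, 2.48], [-1.53, 4.67], [0.24, 2.81], [-2.84, 2.84]. Speed limits (rad/s): [2.79, 2.79, 3.14, 3.14, 3.14, 3.14].

### API

Orientations are given as a unit quaternion [x, y, z, w].
In Python, from plant import ctrl, cams, order gives the robot as it stands.
- The arm moves only by the tool move_arm, never from a script. Its argument "plan" is one flat list of numbers, 7 for each row, row after row: the shift along the world's x, y, z in mm, then the turn, a rotation vector about the world's x, y, z in degrees, then the finger opening in mm, from 0 to 85.4. A call has 1 to 12 rows; each row shifts and turns the commanded pose from where the row before left it; what a row does not reach is not made up. A row lasts 1/10 s, in which the tool goes at most 50 mm and 8.59 degrees, less where a joint would pass 70% of its speed; a pose out of reach is approached as far as the arm can. A call is refused whole if a number of a shift passes 50 or a number of a turn 8.59, either way. A call with a gripper value outside its range is refused whole. The fingers move at their own pace and stop on an object; "newtons" is the grip in N (left out, the last holds). Time passes only in rows, so rows that do not move let the fingers close. It gives the time, the measured TCP pose, the force, the opening and the grip force at its end, in the units of the state.
- ctrl.get_state(): the state, without advancing time (a new reading comes with each control period).
- cams.read_camera(name): name is "side" or "top" or "wrist"; returns a dict with "color" (384x512x3 uint8, red, green, blue), "fov_y" (degrees; the focal length in pixels is half the picture's height over the tangent of half this angle, whatever the lens; pixels are square), "cx", "cy" (the principal point, pixels), "k1" (the pictures are not rectified: a ray, as slopes to the right and down, at radius r is drawn at 1 + k1 r^2 times it, then the intrinsics apply), "origin" and "orientation" of the camera in the world; the wrist camera has in their place "T_tool_cam" (4x4, takes a point from camera to tool coordinates, whose origin is the TCP and whose axes are the flange's). Camera axes: x right, y up, looking along -z (the intrinsics and any distortion apply to the point x, -y, -z); pixel columns grow to the right and rows downward; lengths in m; the calibration is good to about 2 mm. A picture is of the moment at which its call begins: read the wrist's pose just before it. There is no depth.
- order.sign_off(): hands the job in; it is judged then, once.
The state is a dict: "time": time; "qpos": joint angles; "dq": joint speeds; "joint_efforts": joint torques, N m; "eef_pos": TCP position; "tcp_rot": TCP orientation; "contact_force": force on the tool from outside, world axes, zero at the start; "wrist_torque": the same for the moment, N m; "opening": opening from 0.0 (shut) to 1.0 (fully open); "finger_force": force on a finger pad.
Only numpy, scipy, OpenCV 4.12 (cv2) and the standard library are available. Lean on these libraries where they do the work, as an engineer would, in place of code of your own. Each camera call takes 0.05 s, during which the arm holds its last target. There are 200 camera calls.

### The job

Swing the marking press's clear guard door wide open, well clear of the loading channel, then slide the aluminium bracket along the channel, without lifting it out, until its nose is fully home against the yellow end stop. Then press the red plunger head all the way down to its stop, hold it there a moment and let it come right up again, leaving the bracket home and the door open. Leave everything else on the bench where it stands.

Things in the scene. Friction and masses are not known exactly. Their poses are not given: they have to be found in the camera images.
- press: hand marking press fixed to the bench: dark steel bed 460 x 130 mm, blue column and beam near one end. Origin on the bench under the plunger's axis; z up; y along the loading channel towards its open loading end; the column (137 mm high) stands at +x, 55 to 110 mm out, |y| < 32 mm. The beam crosses the channel at |y| < 23 mm, 85 to 125 mm above the bench, ending at x = -25 mm
- channel_end (a point): middle of the open loading end of the channel, on the bed's top (12 mm above the bench), 360 mm along y from the plunger's axis; axes as the press's. The channel is 54 mm wide between two steel fences that rise 8 mm above the bed
- stop_face (a point): middle of the face of the yellow end stop that closes the channel 46 mm past the plunger's axis; point 21 mm above the bench, stop's top 42 mm. Axes as the press's. The bracket's nose meets this point when fully home
- door_handle (a point): point on the axis of the guard door's handle, 90 mm above the bench; moves with the door. The handle is an upright black round bar 16 mm thick, its free top 104 mm above the bench, 50 mm out from the middle of the door panel (clear gap 38 mm); a 10 mm strut 44 mm above the bench joins it to the door
- door_hinge (a point): point on the guard door's upright hinge axis, 90 mm above the bench, fixed to the press, 57 mm from the channel's middle on the column's side. The handle's axis is 86 mm from it
- guard_door (a joint): guard door angle, rad: 0 shut across the channel 42 mm from the plunger's axis; grows to 2.0 as it swings clockwise seen from above, towards the loading end and on to the column's side. Clear panel, orange frame, 92 mm wide, 8 mm thick, 22 to 104 mm above the bench. Stiff hinge (0.06 N m) stays where left. Below 1.4 it is in the bracket's way
- plunger_top (a point): centre of the top of the plunger's red palm head, 54 mm across (flat top 44 mm), 180 mm above the bench when up; moves with it
- plunger (a joint): how far the plunger is pressed down, m: 0 up, 0.022 at its stop. The spring takes about 4 N at the start and 12 N at the stop and lifts it again when released. At the stop the brass marking pin just reaches the top of the bracket's plate
- bracket_center (a point): centre of the plate of the loose aluminium L-shaped bracket, 9 mm above its underside. Plate 50 mm wide (x), 130 mm long (y), 18 mm thick, 0.25 to 0.5 kg; its nose is the -y end, an upright lug stands at the +y end (full width, 16 mm thick, top 64 mm above the underside). It starts in the channel on the loading side of the door, nose to the door
- bracket_nose (a point): middle of the bracket's nose end face, 9 mm above its underside
- bracket_lug (a point): middle of the outer (tail) face of the bracket's upright lug, 45 mm above its underside (57 mm above the bench in the channel), 130 mm from the nose
- can_yellow: loose spray can, white with a yellow band and black cap, 60 mm diameter, 188 mm tall; origin at the centre of its underside; a bystander
- can_red: loose spray can, white with a red band and white cap, 60 mm diameter, 188 mm tall; origin at the centre of its underside; a bystander
- tape_roll: loose green roll of tape lying flat, 104 mm across, 24 mm high; origin at the centre of its underside; a bystander
- caliper: loose steel caliper with black display lying flat, 200 mm long along its y, 12 mm high; origin at the centre of its underside; a bystander
- pen_cup: loose blue cup with pens, 72 mm diameter, 95 mm tall, pens reach 170 mm; origin at the centre of its underside; a bystander
- v_block: loose dark steel V-block, 60 x 45 x 44 mm; origin at the centre of its underside; a bystander
Mind the look-alikes: they are no part of the job. What is shaped like the part that bears bracket_center but green is not meant.

How it is judged:
On the way, in this order (a step that is already met when the one before it is completed fails the run):
1. the guard door is swung wide open (more than 1.4 rad) (value of joint guard_door above 1.4 rad), for 0.1 s.
2. the bracket is home in the channel, its nose within 4 mm of the end stop, lying flat (y of bracket_nose in the frame of stop_face below 0.004 m and z of bracket_nose in the frame of stop_face below 0.004 m and angle between bracket_center's own z axis and vertical below 0.06 rad), for 0.2 s.
3. with the bracket home, the plunger is held down at its stop (20.5 mm or more of 22 mm) (all of step 2 and value of joint plunger above 0.0205 m), for 0.2 s.
At the end, for the whole second after the job is handed in: The bracket lies flat and at rest with its nose within 4 mm of the end stop, the guard door is still open more than 1.4 rad, and the plunger is up again (within 3 mm of its top) (all of step 2 and value of joint guard_door above 1.4 rad and value of joint plunger below 0.003 m and linear speed of bracket below 0.02 m/s); the robot touches nothing.
It fails at once if a bystander is moved more than 25 mm (distance of any of can_yellow, can_red, tape_roll, caliper, pen_cup, v_block from where it was at the start of the episode above 0.025 m).
It fails at once if the bracket is lifted out of its channel (raised more than 15 mm) (z of bracket_center in the frame of press above 0.036 m).
It also fails if it takes over 70 s, if anything falls off the work surface, if the arm or the gripper's body presses on something with over 40 N, if the wrist force passes 120 N, or if a joint passes its speed limit or range.

## Working session

There is one attempt and no reset: what is moved stays moved. The work goes in short steps, Python scripts to look and compute and a tool call to move; the robot and the scene stay as the last step left them, time stands still between calls to the robot, and variables do not carry over. Pictures are saved under pics/ and viewed, at most 10 in all, crops included, and the job is handed in when it is done.

Besides the shell and the picture viewer there is one more tool, called after ">>>" as name(argument=value, ...) on one line, values as JSON. move_arm: Moves the arm, as the interface text tells. Its arguments: {"type":"object","properties":{"plan":{"type":"array","items":{"type":"number"}},"newtons":{"type":"number"}},"required":["plan"]}

```bash
mkdir -p pics; cat > h.py <<'E'
import numpy as np, cv2
from scipy.spatial.transform import Rotation as R
def ray(c,px):
    f=c["color"].shape[0]/2/np.tan(np.radians(c["fov_y"])/2)
    d=np.array([(px[0]-c["cx"])/f,(px[1]-c["cy"])/f]); u=d.copy()
    for _ in range(30): u=d/(1+c["k1"]*(u@u))
    o=c["orientation"]; M=R.from_quat(o).as_matrix() if np.size(o)==4 else np.array(o)
    return np.array(c["origin"]), M@np.array([u[0],-u[1],-1.])
def onz(c,px,z):
    o,d=ray(c,px); return o+d*(z-o[2])/d[2]
def proj(c,p):
    f=c["color"].shape[0]/2/np.tan(np.radians(c["fov_y"])/2)
    o=c["orientation"]; M=R.from_quat(o).as_matrix() if np.size(o)==4 else np.array(o)
    q=M.T@(np.array(p)-c["origin"]); u=np.array([q[0],-q[1]])/-q[2]
    u=u*(1+c["k1"]*(u@u)); return u*f+[c["cx"],c["cy"]]
def tri(c1,p1,c2,p2):
    o1,d1=ray(c1,p1);o2,d2=ray(c2,p2)
    s=np.linalg.lstsq(np.stack([d1,-d2],1),o2-o1,rcond=None)[0]
    a,b=o1+s[0]*d1,o2+s[1]*d2; return (a+b)/2,np.linalg.norm(a-b)
def save(c,n,box=None,s=1):
    im=c["color"][...,::-1]
    if box: im=im[box[1]:box[3],box[0]:box[2]]
    cv2.imwrite(f"pics/{n}.png",cv2.resize(im,None,fx=s,fy=s,interpolation=cv2.INTER_CUBIC))
E
python3 - <<'E'
from plant import ctrl,cams,order
from h import *
import pickle
D={}
for n in("top","side"):
    c=cams.read_camera(n);D[n]=c;save(c,n,None,1.5);print(n,{k:v for k,v in c.items() if k!="color"})
pickle.dump(D,open("d.pkl","wb"))
print(ctrl.get_state())
E
```

```text
top {'fov_y': 52.082560662330565, 'cx': 249.30675442615643, 'cy': 191.951190953377, 'k1': -0.12925165673510677, 'origin': array([ 0.3692978 , -0.00797928,  1.04351615]), 'orientation': array([ 0.05658736, -0.03629148, -0.69622518,  0.71466866])}
side {'fov_y': 54.35013036669268, 'cx': 258.7641188715312, 'cy': 196.05554722577864, 'k1': -0.11908502728752954, 'origin': array([ 0.44513088, -0.71488033,  0.66329837]), 'orientation': array([ 0.44528341, -0.01394411, -0.0409309 ,  0.89434496])}
{'time': 0.1, 'qpos': array([-1.44102080e+00,  2.87089797e-01,  1.57805211e+00, -1.96789824e-06,
        1.27858088e+00, -1.49978103e-01]), 'dq': array([ 2.64357748e-03, -1.71343618e-03, -2.64636862e-03, -4.61142500e-05,
       -1.02266621e-03,  5.58435156e-04]), 'joint_efforts': array([ 6.96899206e-04, -4.07296586e+01, -2.93699616e+01, -1.54247277e-04,
        3.40578576e-03,  2.86911188e-06]), 'eef_pos': array([ 0.18634419, -0.64814676,  0.23006537]), 'tcp_rot': array([ 9.90232577e-01,  1.39421335e-01,  9.81645726e-06, -1.06501989e-03]), 'contact_force': array([ 0.18741865,  0.07670166, -0.47130906]), 'wrist_torque': array([ 0.00553808,  0.01725718, -0.0077541 ]), 'finger_force': 0.0, 'opening': 0.9994557362686778}
```

View pics/top.png

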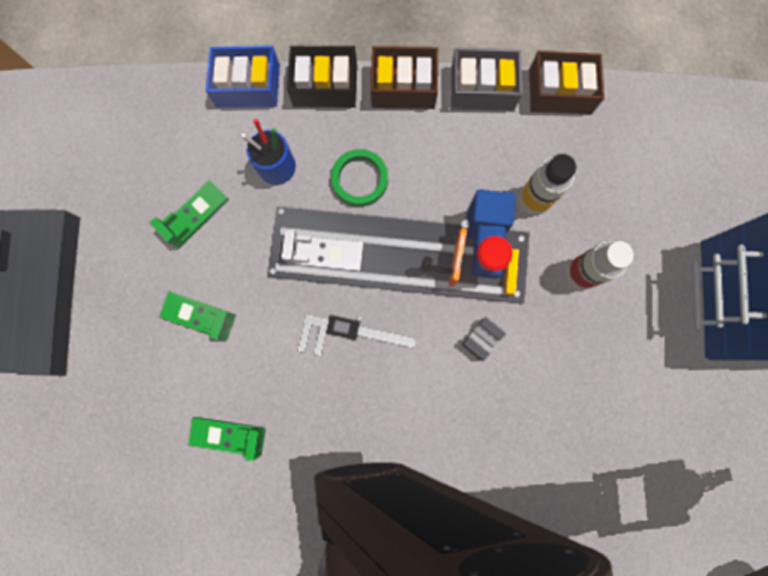

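View pics/side.png

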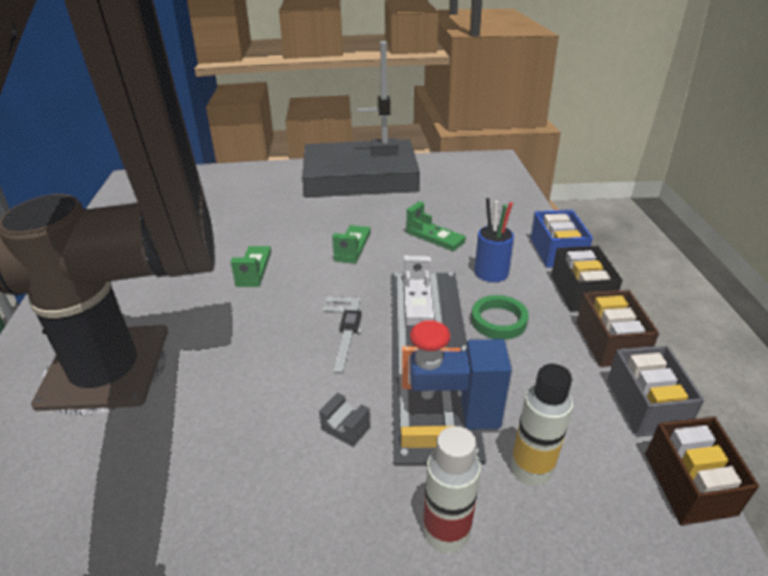

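The top view shows the press with its loading end to the left (world +y) and its column up (world +x). At 1.5x scale the red head is at about (494,253), the door at (460,253) and the bracket at 282–362. The yellow can is at (548,185), and the tape roll at (359,178) is near the door's swing. The side view agrees. The green look-alikes are off to the left.

```bash
python3 - <<'E'
from h import *
import pickle
D=pickle.load(open("d.pkl","rb"));t,s=D["top"],D["side"]
a=t["color"][125:210,170:370,::-1];a=cv2.resize(a,None,fx=4,fy=4,interpolation=cv2.INTER_CUBIC)
cv2.imwrite("pics/tc.png",a)
save(s,"sc",(245,160,345,315),3.8)
def blobs(c,lo,hi,n):
    h=cv2.cvtColor(c["color"],cv2.COLOR_RGB2HSV);m=cv2.inRange(h,lo,hi)
    N,_,st,ce=cv2.connectedComponentsWithStats(m)
    return [(st[i,4],st[i,:4].tolist(),ce[i].round(1).tolist()) for i in range(1,N) if st[i,4]>n]
for n,c in D.items():
    print(n,"red",blobs(c,(0,200,120),(6,255,255),20),"\n yel",blobs(c,(20,150,100),(32,255,255),40),"\n or",blobs(c,(8,150,100),(19,255,255),20),"\n blue",blobs(c,(105,130,50),(118,255,255),150))
E
```

```text
top red [(np.int32(369), [319, 159, 22, 21], [329.7, 168.8])] 
 yel [(np.int32(238), [209, 37, 12, 22], [214.3, 47.2]), (np.int32(218), [251, 37, 11, 22], [256.3, 47.4]), (np.int32(194), [167, 38, 11, 20], [172.5, 47.2]), (np.int32(242), [331, 39, 13, 22], [337.0, 49.7]), (np.int32(238), [372, 41, 13, 22], [378.6, 51.2]), (np.int32(166), [338, 166, 8, 30], [341.3, 181.6])] 
 or [(np.int32(21), [371, 62, 12, 2], [376.4, 62.5]), (np.int32(79), [349, 123, 13, 18], [353.4, 132.9]), (np.int32(27), [304, 152, 8, 9], [307.4, 155.3]), (np.int32(42), [300, 180, 7, 10], [303.0, 184.5])] 
 blue [(np.int32(466), [138, 31, 48, 39], [166.8, 44.2]), (np.int32(287), [165, 89, 31, 32], [185.7, 108.7]), (np.int32(716), [316, 127, 27, 36], [328.6, 141.5]), (np.int32(388), [498, 167, 14, 41], [505.3, 190.2]), (np.int32(163), [482, 178, 11, 32], [486.8, 197.0]), (np.int32(378), [481, 212, 31, 27], [499.8, 223.5])]
side red [] 
 yel [(np.int32(68), [383, 174, 18, 6], [392.0, 176.5]), (np.int32(122), [398, 197, 21, 8], [407.8, 200.8]), (np.int32(206), [433, 257, 25, 11], [444.7, 262.3]), (np.int32(128), [268, 285, 28, 6], [280.7, 287.1]), (np.int32(363), [456, 297, 30, 21], [470.0, 305.5]), (np.int32(162), [347, 299, 26, 16], [361.7, 307.0])] 
 or [(np.int32(46), [269, 233, 4, 25], [269.9, 243.1])] 
 blue [(np.int32(7514), [0, 0, 82, 139], [34.4, 76.6]), (np.int32(1615), [103, 0, 40, 108], [121.9, 43.9]), (np.int32(288), [357, 141, 37, 37], [374.6, 158.5]), (np.int32(521), [318, 155, 24, 32], [329.1, 172.3]), (np.int32(485), [313, 227, 27, 22], [325.7, 237.4]), (np.int32(221), [278, 235, 35, 15], [301.8, 243.1])]
```

View pics/tc.png

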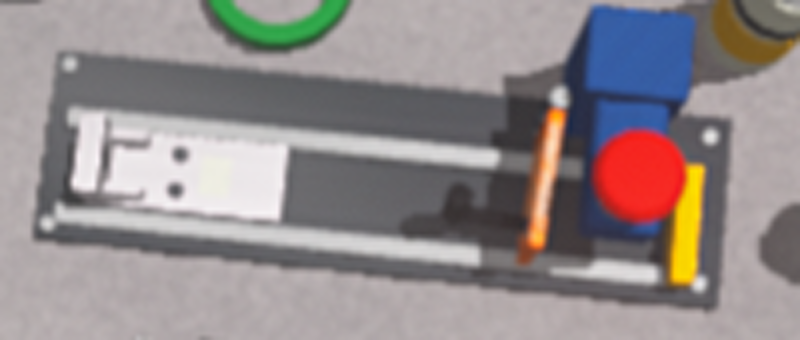

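View pics/sc.png

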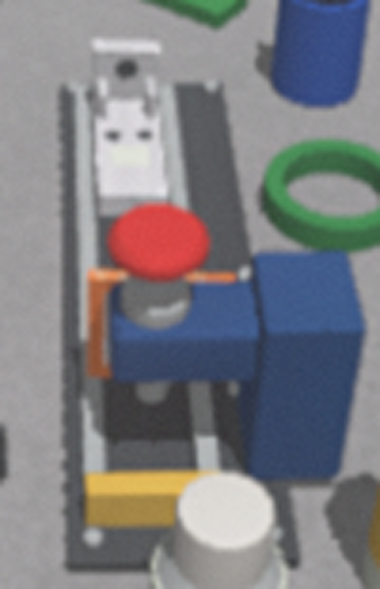

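The top crop shows these bed corners: (62,52), (35,238), (730,118), (717,308). The head is at (640,176), the hinge pin at (560,97), the black handle top near (460,193), and the bracket runs from the lug at x=75 to the nose at x=285. In the side crop the head is at (160,240).

```bash
python3 - <<'E'
from h import *
import pickle
D=pickle.load(open("d.pkl","rb"));t,s=D["top"],D["side"]
T=lambda u,v,z:onz(t,(170+(u+.5)/4-.5,125+(v+.5)/4-.5),z)[:2]
c=[T(*q,.012) for q in((62,52),(730,118),(717,308),(35,238))]
print("corners",np.round(c,4),[np.linalg.norm(c[i]-c[i-1]).round(4) for i in range(4)])
ey=(c[0]+c[3]-c[1]-c[2]);ey/=np.linalg.norm(ey);ex=np.array([ey[1],-ey[0]])
print("yaw deg",np.degrees(np.arctan2(ex[1],ex[0])))
pl=onz(t,(329.7,168.8),.178)[:2];print("plunger",pl)
p3,e=tri(t,(329.7,168.8),s,(245+158/3.8,160+236/3.8));print("tri",p3,e)
# origin from the bed: y=360 & -100 ends
m=(c[0]+c[3])/2;print("end-plunger y",(m-pl)@ey, "corner press x",[((k-pl)@ex).round(4) for k in c],[((k-pl)@ey).round(4) for k in c])
P=lambda n,p:print(n,"world",p.round(4),"press",((p-pl)@ex).round(4),((p-pl)@ey).round(4))
P("hinge",T(560,97,.106));P("handle",T(460,192,.104));P("nose",T(286,183,.030));P("doorfree",T(533,250,.104));P("lugtop far",T(76,155,.076));P("lug top near",T(104,155,.076))
P("yellow stop",T(684,222,.042))
P("tape",T(278,-10,.024));
P("can yel",onz(t,(374,112),.188)[:2]);P("can red",onz(t,(413,170),.188)[:2]);
for q in((57,42),(-13,92)): print(q,(pl+q[0]/1e3*ex+q[1]/1e3*ey).round(4))
w=cams=None
E
```

```text
corners [[ 0.6505  0.2029]
 [ 0.6147 -0.2503]
 [ 0.4859 -0.2405]
 [ 0.5218  0.2144]] [np.float64(0.1291), np.float64(0.4546), np.float64(0.1292), np.float64(0.4563)]
yaw deg -4.511359901159375
plunger [ 0.54013085 -0.16019407]
tri [ 0.54172487 -0.1609085   0.17410051] 0.001617486005822827
end-plunger y 0.3712837150280082 corner press x [np.float64(0.0814), np.float64(0.0815), np.float64(-0.0477), np.float64(-0.0477)] [np.float64(0.3706), np.float64(-0.084), np.float64(-0.0843), np.float64(0.372)]
hinge world [ 0.6027 -0.1238] press 0.0595 0.0412
handle world [ 0.5425 -0.0636] press -0.0052 0.0965
nose world [0.5595 0.0461] press 0.0031 0.2072
doorfree world [ 0.5081 -0.1082] press -0.036 0.0493
lugtop far world [0.566  0.1772] press -0.0007 0.3384
lug top near world [0.5664 0.1593] press 0.001 0.3206
yellow stop world [ 0.5379 -0.2125] press 0.0019 -0.0523
tape world [0.6928 0.056 ] press 0.1352 0.2275
can yel world [ 0.6731 -0.2613] press 0.1405 -0.0903
can red world [ 0.5407 -0.3474] press 0.0153 -0.1866
(57, 42) [ 0.6003 -0.1228]
(-13, 92) [ 0.5344 -0.0675]
```

>>> move_arm(plan=[28,46,5,0,0,5.3,60,28,46,5,0,0,5.3,60,28,46,5,0,0,5.3,60,28,46,5,0,0,5.3,60,28,46,5,0,0,5.3,60,28,46,5,0,0,5.3,60,28,46,5,0,0,5.3,60,28,46,5,0,0,5.3,60,28,46,5,0,0,5.3,60,28,46,5,0,0,5.3,60,28,46,5,0,0,5.3,60,28,46,5,0,0,5.3,60])

```text
time: 1.3
eef_pos: [0.4975, -0.1363, 0.2867]
tcp_rot: [0.767, 0.642, -0.0, -0.0]
contact_force: [0.0, -1.7, -0.7]
opening: 0.703
finger_force: 0.0
```

>>> move_arm(plan=[10,17,0,0,0,0,60,10,17,0,0,0,0,60,0,0,0,0,0,0,60])

```text
time: 1.6
eef_pos: [0.5175, -0.1024, 0.2862]
tcp_rot: [0.767, 0.642, -0.0, -0.001]
contact_force: [0.7, -0.0, -0.4]
opening: 0.704
finger_force: 0.0
```

```bash
cat >> h.py <<'E'
def wrist():
    from plant import ctrl,cams
    st=ctrl.get_state();c=cams.read_camera("wrist")
    B=R.from_quat(st["tcp_rot"]).as_matrix();T=np.array(c["T_tool_cam"])
    c["origin"]=st["eef_pos"]+B@T[:3,3];c["orientation"]=B@T[:3,:3]
    return st,c
E
python3 - <<'E'
from h import *
st,c=wrist();print(st["eef_pos"],st["qpos"],c["T_tool_cam"].round(3),R.from_quat(st["tcp_rot"]).as_matrix()[:,1].round(3))
save(c,"w1",None,1.5)
print("pred handle px",proj(c,[.5425,-.0636,.104])*1.5)
import pickle;pickle.dump(c,open("w1.pkl","wb"))
E
```

```text
[ 0.51751501 -0.10236801  0.28623369] [-3.87974018e-01 -8.09778562e-02  1.87407521e+00  5.06971352e-04
  1.34952770e+00 -2.10533532e-01] [[ 0.     0.953  0.304  0.079]
 [ 1.    -0.     0.     0.   ]
 [ 0.     0.304 -0.953 -0.142]
 [ 0.     0.     0.     1.   ]] [ 0.984 -0.177 -0.001]
pred handle px [402.42102319 199.1262973 ]
```

View pics/w1.png

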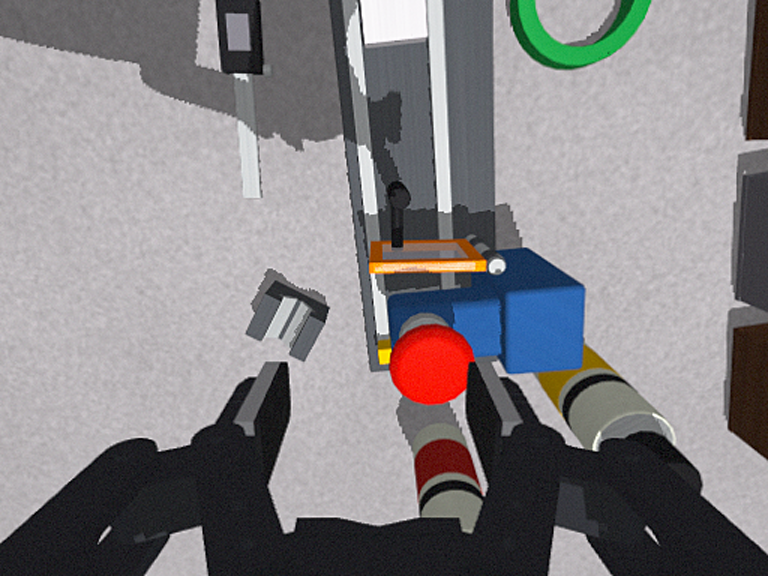

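The wrist view shows the handle's top at about (398,191), predicted at (402,199). The hinge pin is at (497,266), and the fingers already lie parallel to the door panel.

```bash
python3 - <<'E'
from h import *
import pickle
c=pickle.load(open("w1.pkl","rb"))
h=onz(c,(398/1.5,191/1.5),.104);g=onz(c,(497/1.5,266/1.5),.106);p=onz(c,(432/1.5,362/1.5),.178)
print("handle",h,"hinge",g,"r",np.linalg.norm((h-g)[:2]),"head",p)
h=(h[:2]+[.5425,-.0636])/2; g=np.array([.6015,-.1233]); v=h-g; v*=.086/np.linalg.norm(v)
print("use",h, "go mm",1e3*(h-[.5175,-.1024]))
a=np.radians(8.5)
P=[g+R.from_rotvec([0,0,-a*k]).as_matrix()[:2,:2]@v for k in range(14)]
print((1e3*np.diff(P,axis=0)).round(1))
print("handle end",P[-1],"tape c .69 .056")
E
```

```text
handle [ 0.54034826 -0.05752558  0.104     ] hinge [ 0.60272768 -0.12319273  0.106     ] r 0.090572430671696 head [ 0.54212712 -0.15451866  0.178     ]
use [ 0.54142413 -0.06056279] go mm [23.9241312  41.83720773]
[[  9.8   8.1]
 [ 10.9   6.6]
 [ 11.8   4.9]
 [ 12.4   3.1]
 [ 12.7   1.2]
 [ 12.7  -0.7]
 [ 12.5  -2.5]
 [ 12.   -4.4]
 [ 11.2  -6.1]
 [ 10.2  -7.7]
 [  8.9  -9.1]
 [  7.5 -10.3]
 [  5.9 -11.3]]
handle end [ 0.68051095 -0.08934016] tape c .69 .056
```

>>> move_arm(plan=[12,20,0,0,0,0,60,12,20,0,0,0,0,60,0,0,-40,0,0,0,60,0,0,-40,0,0,0,60,0,0,-40,0,0,0,60,0,0,-40,0,0,0,60,0,0,-30,0,0,0,60,0,0,-20,0,0,0,60,0,0,0,0,0,0,60])

```text
time: 2.55
eef_pos: [0.5377, -0.0647, 0.0729]
tcp_rot: [0.769, 0.64, -0.002, -0.003]
contact_force: [-0.6, -0.5, -0.8]
opening: 0.705
finger_force: 0.0
```

>>> move_arm(plan=[0,0,0,0,0,0,5,0,0,0,0,0,0,5,0,0,0,0,0,0,5,0,0,0,0,0,0,5,0,0,0,0,0,0,5,0,0,0,0,0,0,5], newtons=30)

```text
time: 3.15
eef_pos: [0.5411, -0.064, 0.0785]
tcp_rot: [0.768, 0.64, 0.0, -0.0]
contact_force: [-4.8, 1.8, 5.4]
opening: 0.178
finger_force: 29.4
```

>>> move_arm(plan=[9.8,8.1,0,0,0,-8.5,5,10.9,6.6,0,0,0,-8.5,5,11.8,4.9,0,0,0,-8.5,5,12.4,3.1,0,0,0,-8.5,5,12.7,1.2,0,0,0,-8.5,5,12.7,-0.7,0,0,0,-8.5,5])

```text
time: 3.75
eef_pos: [0.6119, -0.0391, 0.0786]
tcp_rot: [0.97, 0.244, 0.0, -0.002]
contact_force: [-2.7, 4.0, 5.4]
opening: 0.174
finger_force: 29.4
```

>>> move_arm(plan=[12.5,-2.5,0,0,0,-8.5,5,12,-4.4,0,0,0,-8.5,5,11.2,-6.1,0,0,0,-8.5,5,10.2,-7.7,0,0,0,-8.5,5,8.9,-9.1,0,0,0,-8.5,5,5,-7,0,0,0,-5,5,0,0,0,0,0,0,5,0,0,0,0,0,0,5])

```text
time: 4.55
eef_pos: [0.6731, -0.0774, 0.0786]
tcp_rot: [0.987, -0.163, 0.003, -0.001]
contact_force: [3.3, 3.8, 1.6]
opening: 0.174
finger_force: 29.8
```

>>> move_arm(plan=[0,0,0,0,0,0,45,0,0,0,0,0,0,45,0,0,0,0,0,0,45,0,0,40,0,0,0,45,0,0,40,0,0,0,45,0,0,40,0,0,0,45,0,0,40,0,0,0,45,0,0,40,0,0,0,45,0,0,0,0,0,0,45])

```text
time: 5.45
eef_pos: [0.6738, -0.0791, 0.2856]
tcp_rot: [0.986, -0.164, 0.007, 0.001]
contact_force: [1.2, 0.1, 1.0]
opening: 0.525
finger_force: 0.0
```

>>> move_arm(plan=[-8,24,0,0,0,8.5,0,-8,24,0,0,0,8.5,0,-8,24,0,0,0,8.5,0,-8,24,0,0,0,8.5,0,-8,24,0,0,0,8.5,0,-8,24,0,0,0,8.5,0,-8,24,0,0,0,8.5,0,-8,24,0,0,0,8.5,0,-8,24,0,0,0,8.5,0,-8,24,0,0,0,8.5,0,-8,24,0,0,0,8.5,0,-8,24,0,0,0,8.5,0])

```text
time: 6.65
eef_pos: [0.5742, 0.2105, 0.2755]
tcp_rot: [0.746, 0.666, -0.001, -0.0]
contact_force: [0.0, 1.3, -0.3]
opening: 0.001
finger_force: 0.0
```

```bash
python3 - <<'E'
from plant import cams,ctrl
from h import *
st=ctrl.get_state();print(st["eef_pos"],st["qpos"].round(2),R.from_quat(st["tcp_rot"]).as_matrix()[:,1].round(3),st["contact_force"])
c=cams.read_camera("top");d=cams.read_camera("side")
a=cv2.resize(c["color"][100:215,160:370,::-1],(735,402),interpolation=cv2.INTER_CUBIC)
cv2.imwrite("pics/t2.png",a)
E
```

```text
[0.57420098 0.21048504 0.27553891] [ 0.19  0.12  1.69 -0.    1.33  0.3 ] [ 0.994 -0.113 -0.002] [ 0.04254276  1.26292835 -0.34239689]
```

View pics/t2.png

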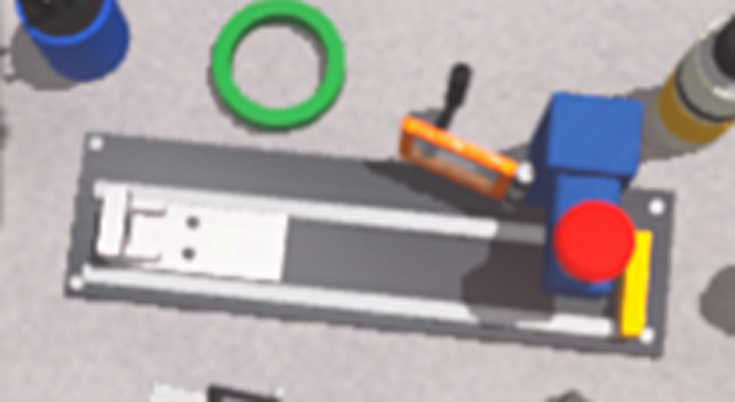

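The door is now swung past perpendicular to the column side: panel from (405,130) to (525,180), handle at (458,75). The bracket has not moved, with its lug tail at x≈100. Next I move behind the lug and descend.

>>> move_arm(plan=[-3,22,0,0,0,2,0,0,0,-40,0,0,0,0,0,0,-40,0,0,0,0,0,0,-40,0,0,0,0,0,0,-40,0,0,0,0,0,0,-40,0,0,0,0,0,0,-20,0,0,0,0,0,0,0,0,0,0,0,0,0,0,0,0,0,0])

```text
time: 7.65
eef_pos: [0.5724, 0.2312, 0.0567]
tcp_rot: [0.737, 0.676, -0.0, 0.0]
contact_force: [1.1, 0.2, -0.2]
opening: 0.0
finger_force: 0.0
```

>>> move_arm(plan=[0,-10,-8,0,0,0,0,-1,-10,0,0,0,0,0,-1,-10,0,0,0,0,0,0,0,0,0,0,0,0])

```text
time: 8.05
eef_pos: [0.5705, 0.2005, 0.0495]
tcp_rot: [0.737, 0.676, 0.0, 0.0]
contact_force: [0.2, 0.4, -0.8]
opening: 0.001
finger_force: 0.0
```

>>> move_arm(plan=[-0.8,-10,0,0,0,0,0,-1.3,-16,0,0,0,0,0,-1.6,-20,0,0,0,0,0,-1.6,-20,0,0,0,0,0,-1.6,-20,0,0,0,0,0,-1.6,-20,0,0,0,0,0,-1.6,-20,0,0,0,0,0,-1.6,-20,0,0,0,0,0,-1.6,-20,0,0,0,0,0,-1.6,-20,0,0,0,0,0,-1.6,-20,0,0,0,0,0,-1.3,-16,0,0,0,0,0])

```text
time: 9.25
eef_pos: [0.5525, -0.021, 0.0495]
tcp_rot: [0.737, 0.676, 0.001, 0.0]
contact_force: [0.3, 3.3, 2.5]
opening: -0.0
finger_force: 1.9
```

>>> move_arm(plan=[-0.8,-10,0,0,0,0,0,-0.6,-8,0,0,0,0,0,-0.4,-6,0,0,0,0,0,-0.4,-6,0,0,0,0,0,0,0,0,0,0,0,0])

```text
time: 9.75
eef_pos: [0.55, -0.0508, 0.0486]
tcp_rot: [0.736, 0.677, -0.001, 0.0]
contact_force: [-0.0, 0.2, 0.1]
opening: -0.002
finger_force: 0.0
```

>>> move_arm(plan=[-0.3,-4,0,0,0,0,0,-0.3,-4,0,0,0,0,0,0,0,0,0,0,0,0])

```text
time: 10.05
eef_pos: [0.5493, -0.0585, 0.0485]
tcp_rot: [0.736, 0.677, -0.0, -0.0]
contact_force: [-0.2, 1.5, -0.6]
opening: -0.001
finger_force: 0.3
```

>>> move_arm(plan=[-0.3,-4,0,0,0,0,0,0,0,0,0,0,0,0])

```text
time: 10.25
eef_pos: [0.549, -0.0625, 0.0485]
tcp_rot: [0.736, 0.676, -0.0, -0.0]
contact_force: [-0.0, 0.6, -0.7]
opening: -0.0
finger_force: 0.2
```

>>> move_arm(plan=[-0.2,-2.5,0,0,0,0,0,0,0,0,0,0,0,0])

```text
time: 10.45
eef_pos: [0.5488, -0.0648, 0.0485]
tcp_rot: [0.737, 0.676, -0.0, -0.0]
contact_force: [0.9, 1.0, -0.3]
opening: 0.003
finger_force: 0.3
```

>>> move_arm(plan=[-0.2,-2.5,0,0,0,0,0,0,0,0,0,0,0,0])

```text
time: 10.65
eef_pos: [0.5485, -0.0655, 0.0486]
tcp_rot: [0.737, 0.676, 0.001, -0.002]
contact_force: [0.8, 6.9, 0.7]
opening: 0.001
finger_force: 3.3
```

>>> move_arm(plan=[-0.2,-2.5,0,0,0,0,0,0,0,0,0,0,0,0])

```text
time: 10.85
eef_pos: [0.5484, -0.0656, 0.0489]
tcp_rot: [0.737, 0.676, 0.002, -0.003]
contact_force: [0.5, 14.7, 3.0]
opening: -0.004
finger_force: 7.4
```

>>> move_arm(plan=[-0.2,-2,0,0,0,0,0,0,0,0,0,0,0,0])

```text
time: 11.05
eef_pos: [0.5484, -0.0657, 0.0491]
tcp_rot: [0.738, 0.675, 0.004, -0.005]
contact_force: [0.8, 21.2, 6.1]
opening: -0.002
finger_force: 10.6
```

The push stalled at the predicted place (y ≈ -0.065) with the force rising to 21 N, so the bracket is home. I back off and go over the plunger.

>>> move_arm(plan=[0,10,0,0,0,0,0,1,20,0,0,0,0,0,0,5,40,0,0,0,0,0,0,45,0,0,0,0,0,0,45,0,0,0,0,0,0,45,0,0,0,0,0,0,25,0,0,0,0,0,0,0,0,0,0,0])

```text
time: 11.85
eef_pos: [0.5521, -0.0377, 0.2548]
tcp_rot: [0.737, 0.676, 0.003, 0.005]
contact_force: [1.1, -0.5, 0.3]
opening: -0.0
finger_force: 0.0
```

```bash
python3 - <<'E'
from h import *
from plant import cams
st,c=wrist();print(st["eef_pos"]);a=cv2.resize(c["color"],None,fx=.78,fy=.78)[...,::-1]
t=cams.read_camera("top");b=cv2.resize(t["color"][125:210,260:360,::-1],(353,300),interpolation=cv2.INTER_CUBIC)
cv2.imwrite("pics/w2.png",np.hstack([a[:299],b[:299]]))
E
```

```text
[ 0.55210767 -0.03772069  0.25484893]
```

View pics/w2.png

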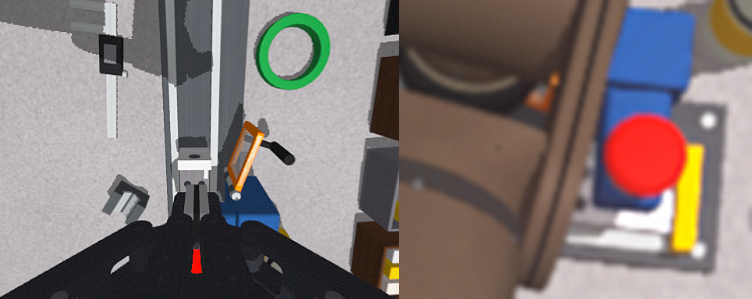

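Bracket nose (white, right crop) meets the yellow stop, and the door stands open on the column side. Now the plunger.

>>> move_arm(plan=[-4,-40,0,0,0,0,0,-4,-40,0,0,0,0,0,-3,-42,0,0,0,0,0,0,0,-30,0,0,0,0,0,0,-30,0,0,0,0,0,0,0,0,0,0,0])

```text
time: 12.55
eef_pos: [0.5347, -0.1577, 0.1816]
tcp_rot: [0.737, 0.676, -0.003, -0.006]
contact_force: [-0.2, 0.2, -0.2]
opening: 0.002
finger_force: 0.0
```

>>> move_arm(plan=[0,0,-6,0,0,0,0,0,0,-6,0,0,0,0,0,0,-6,0,0,0,0,0,0,0,0,0,0,0])

```text
time: 12.95
eef_pos: [0.5386, -0.1585, 0.1723]
tcp_rot: [0.736, 0.677, -0.0, 0.0]
contact_force: [-4.0, 1.3, 6.2]
opening: -0.0
finger_force: 3.4
```

>>> move_arm(plan=[0,0,-5,0,0,0,0,0,0,-5,0,0,0,0,0,0,0,0,0,0,0])

```text
time: 13.25
eef_pos: [0.539, -0.1586, 0.1636]
tcp_rot: [0.736, 0.677, -0.0, 0.001]
contact_force: [-4.7, 1.3, 9.8]
opening: 0.002
finger_force: 4.9
```

>>> move_arm(plan=[0,0,-4,0,0,0,0,0,0,-3,0,0,0,0,0,0,0,0,0,0,0])

```text
time: 13.55
eef_pos: [0.5392, -0.1586, 0.158]
tcp_rot: [0.736, 0.677, -0.0, 0.001]
contact_force: [-6.2, 1.0, 13.5]
opening: 0.003
finger_force: 6.8
```

>>> move_arm(plan=[0,0,-3,0,0,0,0,0,0,0,0,0,0,0,0,0,0,0,0,0,0])

```text
time: 13.85
eef_pos: [0.5393, -0.1587, 0.158]
tcp_rot: [0.736, 0.677, -0.0, 0.001]
contact_force: [-11.7, 3.6, 23.3]
opening: -0.002
finger_force: 11.8
```

At its stop: z stayed at 0.158 while the force rose to 23 N. I hold, then release straight up.

>>> move_arm(plan=[0,0,0,0,0,0,0,0,0,0,0,0,0,0,0,0,0,0,0,0,0,0,0,6,0,0,0,0,0,0,8,0,0,0,0,0,0,10,0,0,0,0,0,0,20,0,0,0,0,0,0,30,0,0,0,0,0,0,40,0,0,0,0,0,0,0,0,0,0,0])

```text
time: 14.85
eef_pos: [0.5418, -0.1596, 0.273]
tcp_rot: [0.736, 0.677, 0.003, 0.007]
contact_force: [0.4, -0.6, -0.1]
opening: 0.002
finger_force: 0.0
```

>>> move_arm(plan=[-10,0,30,0,0,0,0,-30,0,0,0,0,0,0,-30,0,0,0,0,0,0,-10,0,0,0,0,0,0,0,0,0,0,0,0,0,0,0,0,0,0,0,0])

```text
time: 15.45
eef_pos: [0.4591, -0.1585, 0.295]
tcp_rot: [0.737, 0.676, 0.0, 0.001]
contact_force: [-0.9, 0.4, 0.3]
opening: -0.003
finger_force: 0.0
```

```bash
python3 - <<'E'
from h import *
from plant import cams,ctrl
print(ctrl.get_state()["eef_pos"])
s=cams.read_camera("side");t=cams.read_camera("top")
a=cv2.resize(s["color"][150:320,235:355,::-1],(350,496));b=cv2.resize(t["color"][100:215,260:370,::-1],(440,460))
cv2.imwrite("pics/f.png",np.hstack([a[:460],b]))
E
```

```text
[ 0.45910577 -0.15854931  0.29497526]
```

View pics/f.png

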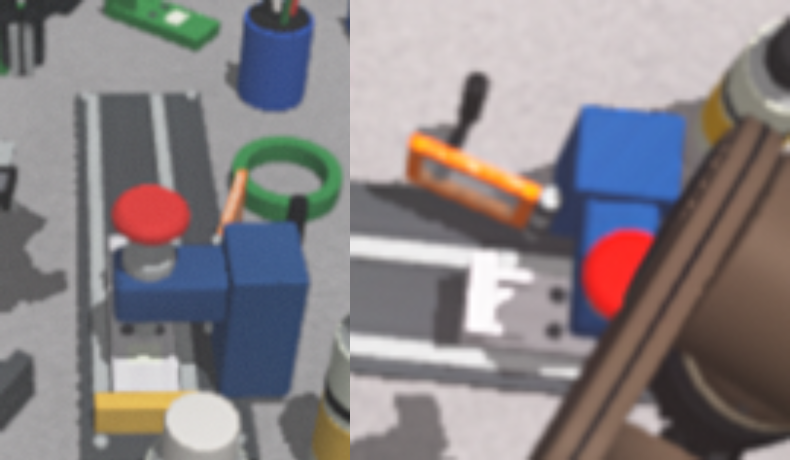

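The side view shows the bracket's nose at the stop at about (145,390) and the plunger head up at (150,213). The top view shows the door wide open and the arm clear of everything.

```bash
python3 -c "
from plant import order
print(order.sign_off())"
```

```text
the job is handed in; nothing more can be done
None
```

The job is handed in: the last pictures show the door wide open, the bracket's nose at the yellow stop and the plunger back up after a full press to its stop; none of the moves touched a bystander, and sign-off gave no verdict.

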